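# Right the fallen piston and hold the magazine's sprung gate half open

## Task

One piston has fallen over in the far lane of the two-lane feed magazine: stand it upright again on the lane floor, anywhere free in that lane, and let go of it. Then draw the sprung outlet gate back by its red knob to half travel, so that its end stands at the middle of the divider, with the far lane's outlet open and the near lane still shut, never letting it run on and uncover the near lane. The job finishes with you still holding the gate there against its spring; leave the other pistons standing where they are and do not disturb the gauges on the bench.

Things in the scene. Friction and masses are not known exactly. Their poses are not given: they have to be found in the camera images.
- magazine: fixed two-lane feed magazine, aluminium, green lane floors 15 mm above the bench; origin on the bench, midway between the lanes. Its y axis runs along both lanes to the outlet, its x axis across them, away from the robot (yaw within 0.15 rad). Lanes 54 mm wide, centred at x = +42 mm (far) and -42 mm (near), from y = -215 to +242 mm; a back stop 40 mm high closes them at y = -215 mm.
- divider (a point): middle of the top of the 30 mm wide divider between the lanes (magazine x = y = 0), 19 mm above the bench: divider and outer side rails (16 mm wide) rise only 4 mm above the lane floors. Axes as the magazine's.
- outlet (a point): point on the bench under the middle of the gate's track (magazine x = 0, y = 250 mm); axes as the magazine's. Beside the track stand pairs of keepers 52 mm high, at x = -102 and +100 mm; the track runs out to x = -274 mm (end stop 30 mm high), the spring barrel, 20 mm high, to x = +292 mm. Beyond the gate lies a short apron.
- gate (a joint): steel gate sliding across both outlets, in m: 0 shut, grows as it is drawn along the magazine's -x (towards the robot), 0.168 end of travel, both lanes open. Half travel is 0.084: far lane open, near lane shut. A spring always pulls it shut: about 3 N shut, 10 N at half travel, 17 N at the end. Friction 0.4 N.
- gate_grip (a point): centre of the gate's red knob, an upright cylinder 24 mm in diameter, 42 mm tall, on top of the gate plate (knob 66 to 108 mm above the bench, this point 87 mm); moves with the gate, which is shut at the start. The plate below is 168 mm long, 4 mm thick; its 14 mm wide lip reaches 60 mm above the bench.
- gate_edge (a point): middle of the gate's far, yellow-edged upright end (32 mm above the bench): at the far side of the far lane when shut, at the middle of the divider at half travel.
- fallen_center (a point): centre of the fallen piston: solid steel-coloured cylinder, 46 mm diameter x 60 mm, four thin black seal rings, about 0.26 kg, ends alike (either may be up). It lies in the far lane, its axis (its z) nearly along the lane, 23 mm above the lane floor, over 125 mm from the next piston's centre in its lane. Standing, its centre is 30 mm above the lane floor (45 mm above the bench).
- far_a_center (a point): another piston like it, 46 mm diameter x 60 mm, standing upright in the far lane; the point is its centre, its z axis is its own axis (vertical while it stands).
- far_b_center (a point): another piston like it, 46 mm diameter x 60 mm, standing upright in the far lane; the point is its centre, its z axis is its own axis (vertical while it stands).
- near_a_center (a point): another piston like it, 46 mm diameter x 60 mm, standing upright in the near lane; the point is its centre, its z axis is its own axis (vertical while it stands).
- near_b_center (a point): another piston like it, 46 mm diameter x 60 mm, standing upright in the near lane; the point is its centre, its z axis is its own axis (vertical while it stands).
- ring_gauge: steel ring gauge lying on the bench, 60 mm diameter x 18 mm; origin at the centre of its underside. To be left alone.
- plug_gauge: plug gauge lying on the bench, blue grip with steel ends, 109 mm long along its x axis, 25 mm thick; origin on the bench near its middle. To be left alone.
- caliper: caliper with a black body lying on the bench, 200 mm long along its x axis, 13 mm high; origin on the bench near its middle. To be left alone.

How it is judged:
By the outcome, as a careful person would: the job done as asked, in the order asked, and still so for the second after the job is handed in, while the arm keeps its last pose, push and grip.
It also fails if it takes over 50 s, if anything falls off the work surface, if the arm or the gripper's body presses on something with over 40 N, if the wrist force passes 120 N, or if a joint passes its speed limit or range.

## Robot

A 6-joint arm with a two-finger parallel gripper is mounted at the origin on the work surface. World frame = base frame: x ahead of the robot, y to its left, z up, the work surface at z = 0. Lengths are in m, angles in rad, forces in N, time in s.
With the tool pointing down it reaches from about 0.3 to 0.875 m from the base axis. Payload 6.4 kg.
Tool frame: the origin (TCP) lies on the mounting face of the last link; the fingertips stand 173 mm ahead of it and the grasp point (between the pads) lies 155 mm ahead of it (ctrl.tip_reach is the distance from the TCP to the fingertips, in m); z points along the fingers, y is the line along which they close (so a half turn about z gives the same grasp; the last joint's range is limited). The gripper opens to 85 mm and grips with 20 to 120 N. Pads are 22 mm wide; open, the fingers measure 114 mm over their backs; the gripper's body (76 mm by 85 mm) begins 54 mm behind the grasp point. The pads swing forward as they close: fully open they stand 13 mm farther back than shut.
Start: joints at [0.977, 0.181, 1.607, -0, 1.354, -0.206], TCP at [0.217, 0.532, 0.405] pointing down, gripper open.
Joint ranges: [-2.99, 2.99], [-0.89, 2.07], [0.3, 2.58], [-1.14, 4.28], [0, 2.63], [-3.12, 3.12]. Speed limits (rad/s): [2.57, 2.57, 3.01, 3.14, 3.14, 3.14].

## Interface

Orientations are given as a unit quaternion [w, x, y, z].
In Python, from bench import ctrl gives the robot as it stands.
- The arm moves only by the shell command python3 -m pendant 'ROWS'. ROWS is JSON, a list that holds one entry, the list of rows, each a list of 7 numbers: the opening, from 0 (shut) to 1 (fully open), then the shift along the tool's x, y, z in mm, then the turn, a rotation vector about the tool's x, y, z in rad. A call has 1 to 5 rows; each row is the pose to reach, as a shift and turn from the pose commanded when the call began, along the tool's axes at that moment; what a row does not reach only later rows make up. A row lasts 1/12 s, in which the tool goes at most 41.7 mm and 7.16 degrees, less where a joint would pass 70% of its speed; a pose out of reach is approached as far as the arm can. A call with a gripper value outside its range is refused whole. The fingers move at their own pace and stop on an object; the grip force is fixed at half the most. Time passes only in rows, so rows that repeat a pose let the fingers close. It gives the time, the measured TCP pose, the force, the opening and the grip force at its end, in the units of the state.
- ctrl.get_obs(): the state, without advancing time (a new reading comes with each control period).
- ctrl.camera(name): name is "scene" or "side" or "wrist"; returns the picture (384x512x3 uint8, red, green, blue); there is no depth.
- ctrl.camera_params(name): a dict with "mtx" (3x3 intrinsics, pixels), "world_from_camera" (4x4, takes a point from camera to world coordinates); the wrist camera has in their place "tool_from_camera" (4x4, takes a point from camera to tool coordinates, whose origin is the TCP and whose axes are the flange's). Camera axes: x right, y down, z forward; pixel columns grow to the right and rows downward; lengths in m; the calibration is good to about 2 mm. A picture is of the moment at which its call begins: read the wrist's pose just before it. camera_params takes no time and is no camera call.
- ctrl.hand_in(): hands the job in; it is judged then, once.
Trained networks look in the newest picture that a camera, given by its name, has taken for a name from the list of things; names that differ only in an ending like _2 or _b are one class to them, and where a whole thing is asked for, a point or a joint stands for the part that bears it (a point fixed in the world has none). Each returns a list of dicts, best first, with "confidence" (0 to 1); they miss things now and then, are a little off and sometimes report something else, mostly with a low value. They report only what shows in the picture. A call takes as long as a camera call.
- ctrl.boxes_of(camera, name): "point" ([column, row] as shares, 0 to 1, of the picture: columns of its width, rows of its height, amid what is visible of it).
The state is a dict: "time_s": time; "q": joint angles; "dq": joint speeds; "joint_efforts": joint torques, N m; "eef_pos": TCP position; "eef_rot": TCP orientation; "wrist_force": force on the tool from outside, world axes, zero at the start; "torque": the same for the moment, N m; "opening": opening from 0.0 (shut) to 1.0 (fully open); "grasp_force": force on a finger pad.
Only numpy, scipy, OpenCV 4.12 (cv2) and the standard library are available. Lean on these libraries where they do the work, as an engineer would, in place of code of your own. Each camera call takes 0.05 s, during which the arm holds its last target. There are 200 camera calls.

## Working session

There is one attempt and no reset: what is moved stays moved. The work goes in short steps, Python scripts to look and compute and a shell command to move; the robot and the scene stay as the last step left them, time stands still between calls to the robot, and variables do not carry over. Pictures are saved under pics/ and viewed, at most 11 in all, crops included, and the job is handed in when it is done.

```bash
mkdir -p pics; ls; cat > h.py <<'E'
from bench import ctrl
import numpy as np, cv2
from scipy.spatial.transform import Rotation as R
def T_tool(o=None):
    o=o or ctrl.get_obs(); w,x,y,z=o["eef_rot"]; T=np.eye(4); T[:3,:3]=R.from_quat([x,y,z,w]).as_matrix(); T[:3,3]=o["eef_pos"]; return T
def cam(name):
    p=ctrl.camera_params(name)
    W=np.array(p["world_from_camera"]) if name!="wrist" else T_tool()@np.array(p["tool_from_camera"])
    return np.array(p["mtx"]),W
def pix2w(name,uv,z):
    K,W=cam(name); d=W[:3,:3]@np.linalg.solve(K,[uv[0],uv[1],1]); o=W[:3,3]
    return o+d*(z-o[2])/d[2]
def w2pix(name,p):
    K,W=cam(name); c=np.linalg.inv(W)@np.append(p,1); u=K@c[:3]; return u[:2]/u[2]
def snap(name,f):
    im=ctrl.camera(name); cv2.imwrite("pics/"+f,im[:,:,::-1]); return im
def find(name,n):
    return [(np.round(np.array(b["point"])*[512,384],1).tolist(),round(b["confidence"],2)) for b in ctrl.boxes_of(name,n)]
E
python3 - <<'E'
from h import *
a=snap("scene","a.png");b=snap("side","b.png")
for c in("scene","side"):
    print(c,np.round(cam(c)[1],2).tolist())
    for n in("gate_grip","fallen_center","far_a_center","gate_edge","magazine","ring_gauge","plug_gauge","caliper"):
        print(n,find(c,n))
o=ctrl.get_obs();print(o["time_s"],T_tool().round(3))
E
```

```text
pics
scene [[0.06, 0.83, -0.55, 1.18], [1.0, -0.06, 0.03, -0.11], [-0.01, -0.55, -0.83, 1.08], [0.0, 0.0, 0.0, 1.0]]
gate_grip [([352.9, 200.5], 0.83)]
fallen_center [([259.9, 233.6], 0.74), ([355.4, 202.8], 0.55)]
far_a_center [([200.9, 243.5], 0.79), ([132.8, 241.5], 0.48)]
gate_edge [([355.3, 201.7], 0.74)]
magazine [([283.7, 222.9], 0.66)]
ring_gauge [([197.2, 169.8], 0.75)]
plug_gauge [([135.4, 172.5], 0.52)]
caliper [([131.9, 241.5], 0.64), ([259.7, 234.4], 0.41)]
side [[0.9, -0.2, 0.39, 0.11], [-0.44, -0.44, 0.78, -0.86], [0.01, -0.88, -0.48, 0.59], [0.0, 0.0, 0.0, 1.0]]
gate_grip [([235.0, 170.2], 0.71), ([236.9, 280.9], 0.49)]
fallen_center [([295.9, 206.2], 0.56)]
far_a_center [([336.0, 233.5], 0.83)]
gate_edge [([229.6, 170.6], 0.73), ([261.9, 184.0], 0.25)]
magazine [([280.6, 220.3], 0.95), ([373.0, 297.6], 0.54)]
ring_gauge [([239.9, 283.9], 0.63)]
plug_gauge [([281.8, 341.5], 0.74), ([243.5, 192.9], 0.22)]
caliper [([294.3, 204.4], 0.49)]
0.9 [[-0.926  0.378 -0.     0.217]
 [ 0.378  0.926  0.     0.532]
 [ 0.     0.    -1.     0.405]
 [ 0.     0.     0.     1.   ]]
```

View pics/a.png

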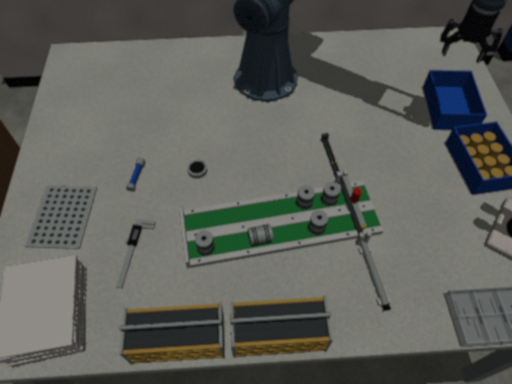

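View pics/b.png

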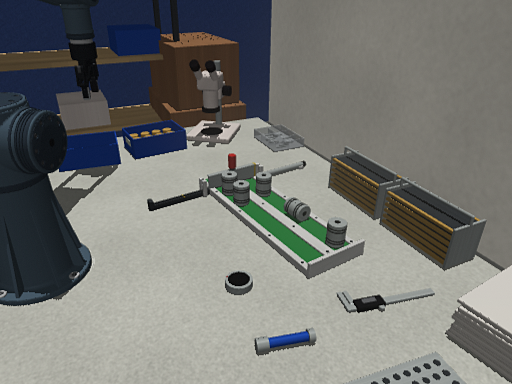

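The scene picture shows the fallen piston at (260,234), far-lane pistons at (204,240) and (318,221), near-lane ones at (306,196) and (331,192), and the knob at (356,195). The side view agrees: fallen piston at (296,207), knob at (232,161).

```bash
python3 - <<'E'
from h import *
for n,uv,z in [("fallen",(260,233.8),.038),("farb",(204,241),.045),("fara",(318.5,221),.045),("na",(306,196),.045),("nb",(331,193),.045),("knob",(356,195),.087),("back_near",(183,207),.04),("back_far",(189,263),.04),("trackend",(325,136),.03),("barrelend",(386,306),.01)]:
    print(n,pix2w("scene",uv,z).round(3))
print("side fallen",pix2w("side",(296,207.5),.038).round(3),"knob",pix2w("side",(232,161),.087).round(3))
a,b=pix2w("side",(228,182),.045).round(3),pix2w("side",(337,232),.045).round(3);print(a,b)
E
```

```text
fallen [ 0.634 -0.066  0.038]
farb [ 0.649 -0.215  0.045]
fara [0.61  0.093 0.045]
na [0.528 0.07  0.045]
nb [0.523 0.141 0.045]
knob [0.56  0.197 0.087]
back_near [ 0.538 -0.273  0.04 ]
back_far [ 0.707 -0.253  0.04 ]
trackend [0.302 0.16  0.03 ]
barrelend [0.84  0.232 0.01 ]
side fallen [ 0.633 -0.064  0.038] knob [0.556 0.189 0.087]
[0.521 0.141 0.045] [ 0.656 -0.217  0.045]
```

```bash
cat >> h.py <<'E'
YAW=0.134
def Rtool(yaw=YAW,tilt=0.):
    y=np.array([np.cos(yaw),np.sin(yaw),0]);z=np.array([0,0,-1.]);x=np.cross(y,z)
    return np.column_stack([x,y,z])@R.from_rotvec([0,tilt,0]).as_matrix()
def goal(G,yaw=YAW,tilt=0.,reach=.155):
    T=np.eye(4);T[:3,:3]=Rtool(yaw,tilt);T[:3,3]=np.array(G)-reach*T[:3,2];return T
def rel(A,B):
    D=np.linalg.inv(A)@B
    return (D[:3,3]*1000).round(1).tolist(),R.from_matrix(D[:3,:3]).as_rotvec().round(3).tolist()
def plan(B,n,A=None):
    A=T_tool() if A is None else A; P=A
    w=R.from_matrix(A[:3,:3].T@B[:3,:3]).as_rotvec()
    for i in range(1,n+1):
        C=np.eye(4);C[:3,3]=A[:3,3]+(B[:3,3]-A[:3,3])*i/n;C[:3,:3]=A[:3,:3]@R.from_rotvec(w*i/n).as_matrix()
        print(rel(P,C));P=C
def arc(G,t0,t1,n,yaw=YAW,reach=.155):
    P=goal(G,yaw,t0,reach)
    for i in range(1,n+1):
        C=goal(G,yaw,t0+(t1-t0)*i/n,reach);print(rel(P,C));P=C
E
python3 - <<'E'
from h import *
print(ctrl.camera_params("wrist"))
plan(goal([.634,-.10,.22]),4)
E
```

```text
{'mtx': array([[326.91228024,   0.        , 255.2591967 ],
       [  0.        , 326.91228024, 184.67467608],
       [  0.        ,   0.        ,   1.        ]]), 'tool_from_camera': array([[-7.56148580e-04, -9.57861014e-01, -2.87231104e-01,
         7.27264655e-02],
       [ 9.99999697e-01, -6.71764784e-04, -3.92335831e-04,
        -1.75819736e-05],
       [ 1.82851456e-04, -2.87231313e-01,  9.57861232e-01,
         3.05637119e-02],
       [ 0.00000000e+00,  0.00000000e+00,  0.00000000e+00,
         1.00000000e+00]])}
([-156.2, -107.0, 7.4], [0.0, -0.0, 0.262])
([-178.6, -62.8, 7.4], [0.0, -0.0, 0.262])
([-188.8, -14.4, 7.4], [0.0, -0.0, 0.262])
([-186.0, 35.1, 7.4], [0.0, -0.0, 0.262])
```

```bash
python3 -m pendant '[[[1,-156,-107,7,0,0,0.262],[1,-156,-107,7,0,0,0.262],[1,-156,-107,7,0,0,0.262],[1,-156,-107,7,0,0,0.262],[1,-156,-107,7,0,0,0.262]]]'
python3 -m pendant '[[[1,-179,-63,7,0,0,0.262],[1,-179,-63,7,0,0,0.262],[1,-179,-63,7,0,0,0.262],[1,-179,-63,7,0,0,0.262],[1,-179,-63,7,0,0,0.262]]]' >/dev/null
python3 -m pendant '[[[1,-189,-14,7,0,0,0.262],[1,-189,-14,7,0,0,0.262],[1,-189,-14,7,0,0,0.262],[1,-189,-14,7,0,0,0.262],[1,-189,-14,7,0,0,0.262]]]' >/dev/null
python3 -m pendant '[[[1,-110,35,7,0,0,0.262],[1,-110,35,7,0,0,0.262],[1,-110,35,7,0,0,0.262],[1,-110,35,7,0,0,0.262],[1,-110,35,7,0,0,0.262]]]'
python3 - <<'E'
from h import *
snap("wrist","c.png")
for n in("fallen_center","far_a_center"): print(n,find("wrist",n))
print(T_tool().round(3))
E
```

```text
time_s: 1.32
eef_pos: [0.3228, 0.3715, 0.3976]
eef_rot: [0.0, 0.32, 0.947, -0.0]
wrist_force: [-0.1, -0.4, 0.2]
opening: 1.001
grasp_force: 0.0
time_s: 2.57
eef_pos: [0.6059, -0.0318, 0.3759]
eef_rot: [-0.0, 0.659, 0.752, -0.0]
wrist_force: [-0.5, 0.0, -0.5]
opening: 0.999
grasp_force: 0.0
fallen_center [([277.5, 203.2], 0.9), ([234.0, 164.2], 0.16)]
far_a_center [([274.6, 324.0], 0.85)]
[[-0.136  0.991 -0.001  0.605]
 [ 0.991  0.136  0.    -0.029]
 [ 0.    -0.001 -1.     0.377]
 [ 0.     0.     0.     1.   ]]
```

View pics/c.png

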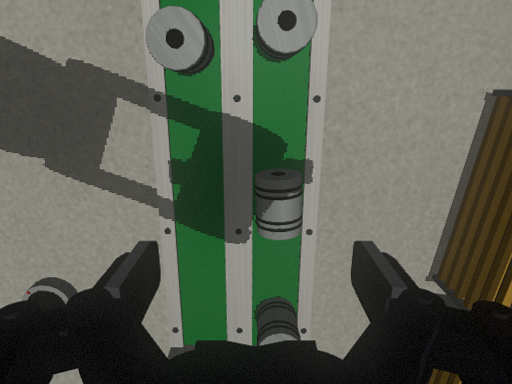

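The wrist view shows the fallen piston at about (279,205), parallel to the lane. Its end face is at rows 170–184 and its lower edge at row 238, with free floor on both sides.

```bash
python3 - <<'E'
from h import *
for uv,z in [((279,237.5),.061),((278,183),.061),((278,171),.016),((256,210),.042),((302.5,210),.042),((287,20),.075),((175,39),.075)]: print(uv,pix2w("wrist",uv,z).round(4))
# lane edges far lane at floor
for uv in [(253,100),(312,100),(253,300),(301,300)]: print(uv,pix2w("wrist",uv,.019).round(4))
G=np.array([.6335,-.067,.043])
print([w2pix("wrist",G+s*.03*np.array([-.134,.991,0])+[0,0,.018]).round() for s in(-1,1)])
E
```

```text
(279, 237.5) [ 0.6361 -0.0908  0.061 ]
(278, 183) [ 0.6268 -0.0373  0.061 ]
(278, 171) [ 0.6297 -0.0371  0.016 ]
(256, 210) [ 0.6115 -0.0732  0.042 ]
(302.5, 210) [ 0.6573 -0.067   0.042 ]
(287, 20) [0.6122 0.0939 0.075 ]
(175, 39) [0.5296 0.0693 0.075 ]
(253, 100) [0.5944 0.0305 0.019 ]
(312, 100) [0.6511 0.0382 0.019 ]
(253, 300) [ 0.6245 -0.1938  0.019 ]
(301, 300) [ 0.68   -0.1862  0.019 ]
[array([279., 243.]), array([281., 183.])]
```

```bash
python3 - <<'E'
from h import *
t=np.radians(-35);G=np.array([.633,-.066,.044])
B=goal(G,tilt=t);P=B.copy();P[:3,3]-=.09*B[:3,2]
plan(P,2)
E
```

```text
([50.1, 11.7, 66.0], [0.0, -0.306, 0.001])
([67.7, 11.6, 47.8], [0.0, -0.306, 0.001])
```

```bash
python3 -m pendant '[[[1,50,12,66,0,-0.306,0],[1,50,12,66,0,-0.306,0],[1,50,12,66,0,-0.306,0],[1,50,12,66,0,-0.306,0],[1,50,12,66,0,-0.306,0]]]' >/dev/null
python3 -m pendant '[[[1,68,12,48,0,-0.306,0],[1,68,12,48,0,-0.306,0],[1,68,12,48,0,-0.306,0],[1,68,12,48,0,-0.306,0],[1,68,12,48,0,-0.306,0]]]'
python3 - <<'E'
from h import *
snap("wrist","d.png");print(find("wrist","fallen_center"))
t=np.radians(-35)
print(rel(T_tool(),goal([.633,-.066,.044],tilt=t)),T_tool().round(3).tolist(),ctrl.get_obs()["q"])
print(w2pix("wrist",[.633,-.066,.061]))
E
```

```text
time_s: 3.55
eef_pos: [0.6162, 0.0725, 0.2458]
eef_rot: [0.226, 0.628, 0.718, -0.197]
wrist_force: [0.4, 0.6, 0.7]
opening: 1.0
grasp_force: 0.0
[([249.8, 183.2], 0.93)]
([3.1, -2.6, 91.0], [0.003, -0.001, -0.003]) [[-0.106, 0.991, 0.08, 0.617], [0.813, 0.133, -0.567, 0.072], [-0.573, 0.005, -0.82, 0.247], [0.0, 0.0, 0.0, 1.0]] [ 0.05953618  0.5007381   1.5934654  -0.69368086  1.10462633  0.26779305]
[250.18126527 212.53074769]
```

View pics/d.png

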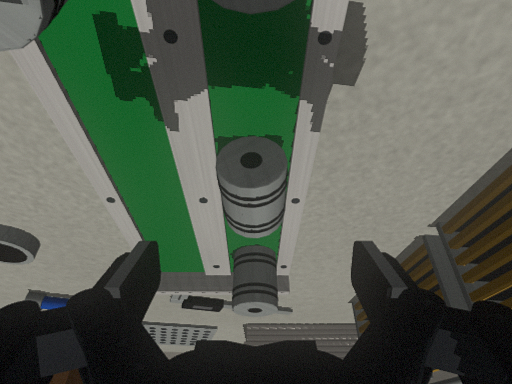

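The close view shows the piston's end-face hole at (251,160), its body reaching down to row 235, and the open fingers straddling it centrally.

```bash
python3 - <<'E'
from h import *
f=pix2w("wrist",(251,160),.038);b=pix2w("wrist",(254,234),.061);print(f,b)
c=f-.03*np.array([-.134,.991,0]);print(c, rel(T_tool(),goal(c+[0,0,.006],tilt=np.radians(-35))))
E
```

```text
[ 0.63026334 -0.04010048  0.038     ] [ 0.63914534 -0.09367974  0.061     ]
[ 0.63428334 -0.06983048  0.038     ] ([-0.1, -1.9, 93.3], [0.003, -0.001, -0.003])
```

```bash
python3 -m pendant '[[[1,1,-2,40,0,0,0],[1,1,-2,75,0,0,0],[1,1,-2,92,0,0,0],[1,1,-2,92,0,0,0],[0.4,1,-2,92,0,0,0]]]'
python3 -m pendant '[[[0.2,0,0,0,0,0,0],[0.2,0,0,0,0,0,0],[0.2,0,0,0,0,0,0],[0.2,0,0,0,0,0,0],[0.2,0,0,0,0,0,0]]]'
python3 - <<'E'
from h import *
T=T_tool();print(T.round(3).tolist(),(T[:3,3]+.155*T[:3,2]).round(4))
print((T[:3,:3].T@[0,0,80]).round(1))
E
```

```text
time_s: 4.07
eef_pos: [0.6212, 0.0192, 0.17]
eef_rot: [0.227, 0.629, 0.717, -0.198]
wrist_force: [0.7, -0.3, 0.3]
opening: 0.885
grasp_force: 0.0
time_s: 4.48
eef_pos: [0.6217, 0.0215, 0.1713]
eef_rot: [0.229, 0.627, 0.718, -0.197]
wrist_force: [-1.5, 0.7, 4.3]
opening: 0.518
grasp_force: 60.1
[[-0.109, 0.991, 0.081, 0.622], [0.81, 0.136, -0.57, 0.022], [-0.576, 0.004, -0.818, 0.171], [0.0, 0.0, 0.0, 1.0]] [ 0.6343 -0.0668  0.0446]
[-46.1   0.3 -65.4]
```

```bash
python3 -m pendant '[[[0.2,-14,0,-20,0,0,0],[0.2,-29,0,-41,0,0,0],[0.2,-46,0,-65,0,0,0],[0.2,-46,0,-65,0,0,0],[0.2,-46,0,-65,0,0,0]]]'
python3 - <<'E'
from h import *
T=T_tool();c=np.array([.634,-.068,.118]);e=np.array([.991,.134,0]);lane=np.array([-.134,.991,0])
np.save("T0.npy",T)
P=T
for i in (1,2,3):
    Q=R.from_rotvec(e/np.linalg.norm(e)*np.radians(30*i)).as_matrix();N=np.eye(4)
    N[:3,:3]=Q@T[:3,:3];N[:3,3]=c+Q@(T[:3,3]-c)+lane*.01*i/3;print(rel(P,N));P=N
print(P.round(3).tolist());np.save("F.npy",P)
E
```

```text
time_s: 4.9
eef_pos: [0.6215, 0.0213, 0.2511]
eef_rot: [0.229, 0.628, 0.718, -0.196]
wrist_force: [0.7, -0.3, -3.3]
opening: 0.515
grasp_force: 62.4
([-77.3, 0.0, 21.0], [0.001, 0.524, 0.003])
([-76.7, 0.0, 22.6], [0.001, 0.524, 0.003])
([-77.0, 0.0, 24.3], [0.001, 0.524, 0.003])
[[-0.075, 0.992, -0.104, 0.65], [0.57, 0.128, 0.812, -0.19], [0.818, 0.002, -0.575, 0.208], [0.0, 0.0, 0.0, 1.0]]
```

```bash
for i in 1; do python3 -m pendant '[[[0.2,-16,0,4,0,0.11,0],[0.2,-32,0,8,0,0.22,0],[0.2,-48,0,12,0,0.33,0],[0.2,-64,0,17,0,0.44,0],[0.2,-77,0,21,0.001,0.524,0.003]]]' >/dev/null; done
python3 -m pendant '[[[0.2,-16,0,4,0,0.11,0],[0.2,-32,0,8,0,0.22,0],[0.2,-48,0,12,0,0.33,0],[0.2,-64,0,17,0,0.44,0],[0.2,-77,0,23,0.001,0.524,0.003]]]' 
python3 -m pendant '[[[0.2,-16,0,4,0,0.11,0],[0.2,-32,0,8,0,0.22,0],[0.2,-48,0,12,0,0.33,0],[0.2,-64,0,17,0,0.44,0],[0.2,-77,0,24,0.001,0.524,0.003]]]'
python3 -m pendant '[[[0.2,0,0,0,0,0,0],[0.2,0,0,0,0,0,0],[0.2,0,0,0,0,0,0]]]'
python3 - <<'E'
from h import *
snap("scene","e.png");im=snap("side","f.png")
cv2.imwrite("pics/f2.png",cv2.resize(im[90:270,180:400,::-1],None,fx=3,fy=3,interpolation=cv2.INTER_CUBIC))
T=T_tool();F=np.load("F.npy");print(rel(T,F))
F[2,3]-=.072;print(rel(T,F)); print((T[:3,:3].T@[0,0,-1]).round(3))
E
```

```text
time_s: 5.73
eef_pos: [0.6407, -0.1329, 0.2576]
eef_rot: [-0.165, 0.644, 0.733, 0.144]
wrist_force: [0.4, -1.0, -2.6]
opening: 0.52
grasp_force: 62.2
time_s: 6.15
eef_pos: [0.6481, -0.1921, 0.2025]
eef_rot: [-0.35, 0.587, 0.664, 0.305]
wrist_force: [0.1, -0.1, -3.5]
opening: 0.516
grasp_force: 62.3
time_s: 6.4
eef_pos: [0.6486, -0.1903, 0.2044]
eef_rot: [-0.348, 0.587, 0.666, 0.303]
wrist_force: [0.5, 0.5, -3.1]
opening: 0.518
grasp_force: 62.3
([1.7, 1.0, -1.3], [-0.003, 0.001, -0.004])
([-57.2, 1.2, 40.2], [-0.003, 0.001, -0.004])
[-0.818  0.003  0.576]
```

View pics/f2.png

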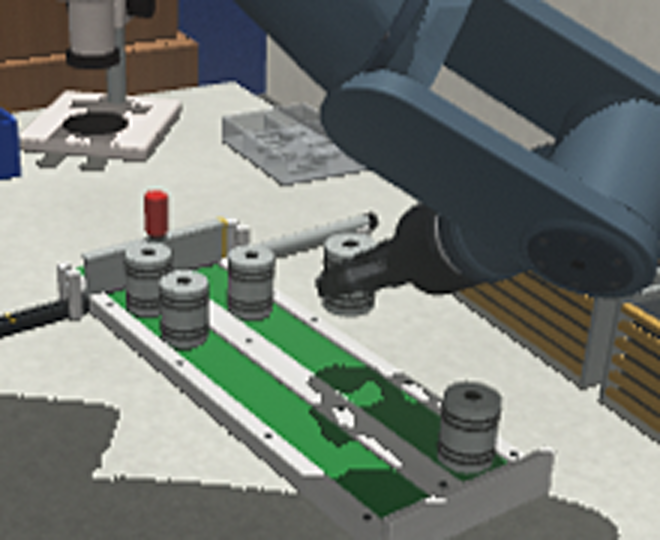

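The piston is upright in the gripper above the far lane, with its top hole at crop pixel (348,242), and the other pistons still stand. I'll lower it now.

```bash
python3 -m pendant '[[[0.2,-17,0,12,0,0,0],[0.2,-34,1,24,0,0,0],[0.2,-46,1,32,0,0,0],[0.2,-52,1,37,-0.002,0,-0.003],[0.2,-52,1,37,-0.002,0,-0.003]]]'
python3 -m pendant '[[[0.2,0,0,0,0,0,0],[0.2,-1.6,0,1.2,0,0,0],[0.2,-1.6,0,1.2,0,0,0]]]'
python3 -m pendant '[[[0.2,-0.8,0,0.6,0,0,0],[0.2,-1.6,0,1.2,0,0,0],[0.2,-1.6,0,1.2,0,0,0]]]'
```

```text
time_s: 6.92
eef_pos: [0.6488, -0.1895, 0.1395]
eef_rot: [-0.348, 0.586, 0.666, 0.304]
wrist_force: [-0.7, 0.6, -4.0]
opening: 0.518
grasp_force: 62.4
time_s: 7.17
eef_pos: [0.6498, -0.1908, 0.1401]
eef_rot: [-0.346, 0.586, 0.666, 0.305]
wrist_force: [0.9, -0.4, -3.4]
opening: 0.519
grasp_force: 62.4
time_s: 7.42
eef_pos: [0.6494, -0.1905, 0.1372]
eef_rot: [-0.347, 0.586, 0.666, 0.305]
wrist_force: [-0.1, -0.0, -2.9]
opening: 0.519
grasp_force: 62.4
```

```bash
python3 -m pendant '[[[0.2,-0.8,0,0.6,0,0,0],[0.2,-0.8,0,0.6,0,0,0],[0.2,-0.8,0,0.6,0,0,0]]]'|grep -E 'pos|wrist'
python3 -m pendant '[[[0.2,-0.8,0,0.6,0,0,0],[0.2,-0.8,0,0.6,0,0,0],[0.2,-0.8,0,0.6,0,0,0]]]'|grep -E 'pos|wrist'
```

```text
eef_pos: [0.6493, -0.1904, 0.1359]
wrist_force: [-0.1, 0.1, -2.3]
eef_pos: [0.6493, -0.1904, 0.1349]
wrist_force: [0.9, 0.7, -2.9]
```

```bash
python3 -m pendant '[[[0.2,-0.8,0,0.6,0,0,0],[0.2,-0.8,0,0.6,0,0,0],[0.2,-0.8,0,0.6,0,0,0]]]'|grep -E 'pos|wrist'
python3 -m pendant '[[[0.2,-0.8,0,0.6,0,0,0],[0.2,-0.8,0,0.6,0,0,0],[0.2,-0.8,0,0.6,0,0,0]]]'|grep -E 'pos|wrist'
python3 - <<'E'
from h import *
im=snap("side","g.png")
cv2.imwrite("pics/g2.png",cv2.resize(im[140:250,230:370,::-1],None,fx=5,fy=5,interpolation=cv2.INTER_CUBIC))
E
```

```text
eef_pos: [0.6493, -0.1904, 0.134]
wrist_force: [0.3, 0.6, -3.0]
eef_pos: [0.6494, -0.1904, 0.1337]
wrist_force: [-1.4, -0.6, 4.2]
```

View pics/g2.png

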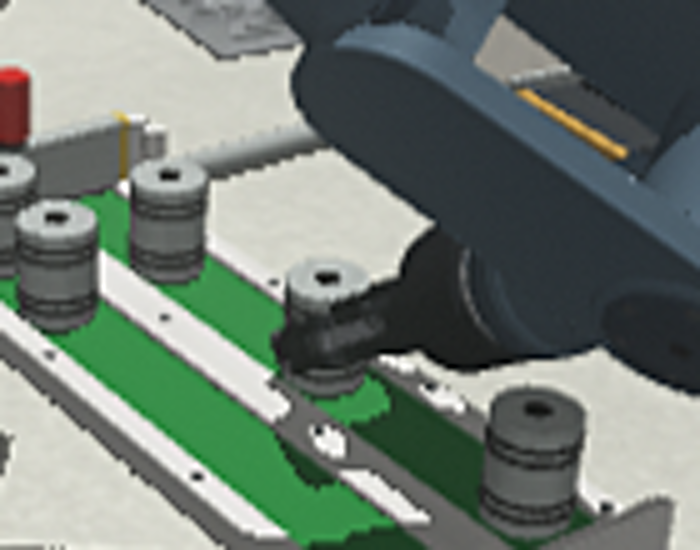

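The piston is touching the far lane floor (force change about 7 N), upright between the lane edges. Next I release it and back off along the tool axis.

```bash
python3 -m pendant '[[[0.6,0,0,0,0,0,0],[0.7,0,0,0,0,0,0],[0.85,0,0,0,0,0,0],[1,0,0,0,0,0,0],[1,0,0,0,0,0,0]]]'
python3 -m pendant '[[[1,0,0,0,0,0,0],[1,0,0,-10,0,0,0],[1,0,0,-35,0,0,0],[1,0,0,-70,0,0,0],[1,0,0,-110,0,0,0]]]'
python3 - <<'E'
from h import *
ims=snap("side","h.png"); snap("wrist","i.png")
im=cv2.resize(ims[140:250,220:380],None,fx=4,fy=4,interpolation=cv2.INTER_CUBIC)
cv2.imwrite("pics/h2.png",im[:,:,::-1])
print(find("wrist","far_a_center"),find("wrist","fallen_center"))
t=pix2w("scene",(356,195),.087);t[2]=.25
plan(goal([.557,.193,.22]),4)
E
```

```text
time_s: 8.88
eef_pos: [0.6493, -0.1903, 0.1329]
eef_rot: [-0.347, 0.586, 0.666, 0.305]
wrist_force: [0.2, 0.1, -0.4]
opening: 0.998
grasp_force: 0.0
time_s: 9.3
eef_pos: [0.6606, -0.2795, 0.196]
eef_rot: [-0.348, 0.586, 0.666, 0.304]
wrist_force: [0.0, 0.3, 0.3]
opening: 1.003
grasp_force: 0.0
[] [([251.7, 174.0], 0.58)]
([105.9, -10.8, 73.4], [0.001, -0.239, -0.002])
([120.3, -10.6, 46.2], [0.001, -0.239, -0.002])
([127.9, -10.3, 16.4], [0.001, -0.239, -0.002])
([128.1, -10.1, -14.4], [0.001, -0.239, -0.002])
```

View pics/h2.png

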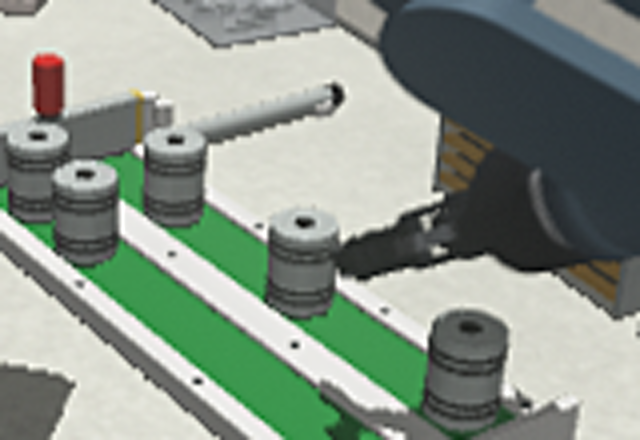

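The piston stands free in the far lane at crop pixel (302,262), and the other four are also standing. I'll lift clear and head for the gate knob.

```bash
python3 -m pendant '[[[1,30,0,-21,0,0,0],[1,60,0,-42,0,0,0],[1,90,0,-63,0,0,0],[1,106,0,-74,0,0,0],[1,106,0,-74,0,0,0]]]'|grep pos
python3 - <<'E'
from h import *
plan(goal([.557,.193,.19]),4)
E
```

```text
eef_pos: [0.6617, -0.279, 0.331]
([72.4, -10.8, 96.2], [0.002, -0.239, -0.0])
([93.1, -10.6, 76.4], [0.002, -0.239, -0.0])
([108.6, -10.4, 52.2], [0.002, -0.239, -0.0])
([117.9, -10.3, 25.1], [0.002, -0.239, -0.0])
```

```bash
python3 -m pendant '[[[1,36,-5,48,0,-0.12,0],[1,72,-11,96,0.002,-0.239,0],[1,72,-11,96,0.002,-0.239,0],[1,72,-11,96,0.002,-0.239,0]]]'>/dev/null
python3 -m pendant '[[[1,47,-5,38,0,-0.12,0],[1,93,-11,76,0.002,-0.239,0],[1,93,-11,76,0.002,-0.239,0],[1,93,-11,76,0.002,-0.239,0]]]'>/dev/null
python3 -m pendant '[[[1,54,-5,26,0,-0.12,0],[1,109,-10,52,0.002,-0.239,0],[1,109,-10,52,0.002,-0.239,0],[1,109,-10,52,0.002,-0.239,0]]]'>/dev/null
python3 -m pendant '[[[1,59,-5,12,0,-0.12,0],[1,118,-10,25,0.002,-0.239,0],[1,118,-10,25,0.002,-0.239,0],[1,118,-10,25,0.002,-0.239,0],[1,118,-10,25,0.002,-0.239,0]]]'|grep -E 'time|pos|rot'
python3 - <<'E'
from h import *
im=snap("wrist","j.png");print(find("wrist","gate_grip"),find("wrist","gate_edge"))
h=cv2.cvtColor(im,cv2.COLOR_RGB2HSV)
for nm,m in(("red",((h[...,0]<8)|(h[...,0]>172))&(h[...,1]>130)&(h[...,2]>60)),("top",0)):
    if nm=="red":
        n,l,s,c=cv2.connectedComponentsWithStats(m.astype(np.uint8));k=1+s[1:,4].argmax();print(s[k],c[k])
print(T_tool().round(4).tolist())
print("pred",w2pix("wrist",[.557,.193,.108]),w2pix("wrist",[.557,.193,.066]))
E
```

```text
time_s: 11.33
eef_pos: [0.5559, 0.1943, 0.3406]
eef_rot: [-0.005, 0.657, 0.754, -0.003]
[([265.1, 179.3], 0.98), ([214.2, 306.9], 0.35)] [([267.7, 178.8], 0.89)]
[246 185  35  34 869] [263.00115075 201.35788262]
[[-0.1301, 0.9915, -0.01, 0.5572], [0.9915, 0.1301, 0.0027, 0.1913], [0.004, -0.0095, -0.9999, 0.3411], [0.0, 0.0, 0.0, 1.0]]
pred [258.26290781 201.242186  ] [258.34036619 183.34500343]
```

View pics/j.png

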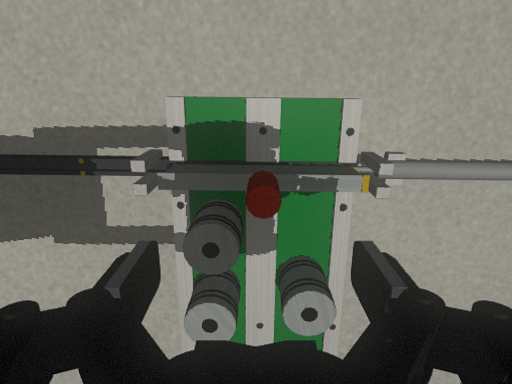

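The wrist view shows the knob's top disk centred at (263,201), 34 px wide, over the divider line. The yellow gate edge is at (366,180), by the far side of the far lane.

```bash
python3 - <<'E'
from h import *
k=pix2w("wrist",(263,201.5),.108);e=pix2w("wrist",(366,176),.06);print(k,e)
k[2]=.089
print(rel(T_tool(),goal(k)))
E
```

```text
[0.56010848 0.19323604 0.108     ] [0.64085964 0.20853939 0.06      ]
([1.2, 4.1, 97.1], [-0.01, -0.004, -0.004])
```

```bash
python3 -m pendant '[[[1,1,4,30,-0.01,-0.004,-0.004],[1,1,4,60,-0.01,-0.004,-0.004],[1,1,4,85,-0.01,-0.004,-0.004],[1,1,4,97,-0.01,-0.004,-0.004],[1,1,4,97,-0.01,-0.004,-0.004]]]'
python3 -m pendant '[[[0.5,0,0,0,0,0,0],[0.3,0,0,0,0,0,0],[0.2,0,0,0,0,0,0],[0.1,0,0,0,0,0,0],[0.1,0,0,0,0,0,0]]]'
python3 -m pendant '[[[0.1,0,0,0,0,0,0],[0.1,0,0,0,0,0,0],[0.1,0,0,0,0,0,0]]]'
python3 - <<'E'
from h import *
T=T_tool();print(T.round(4).tolist()); np.save("K.npy",T); print((T[:3,:3].T@(-84*np.array([np.cos(YAW),np.sin(YAW),0]))).round(1))
print(ctrl.get_obs()["q"])
E
```

```text
time_s: 11.9
eef_pos: [0.5591, 0.1923, 0.2415]
eef_rot: [-0.001, 0.659, 0.752, -0.002]
wrist_force: [-0.7, -0.8, -0.4]
opening: 0.996
grasp_force: 0.0
time_s: 12.32
eef_pos: [0.5599, 0.1941, 0.2465]
eef_rot: [0.001, 0.658, 0.753, 0.0]
wrist_force: [-30.8, -5.1, 22.5]
opening: 0.299
grasp_force: 16.2
time_s: 12.57
eef_pos: [0.559, 0.1941, 0.2465]
eef_rot: [-0.0, 0.657, 0.754, -0.001]
wrist_force: [-11.6, -2.9, 12.3]
opening: 0.267
grasp_force: 58.8
[[-0.1355, 0.9908, -0.0012, 0.559], [0.9908, 0.1355, -0.0007, 0.1941], [-0.0006, -0.0013, -1.0, 0.2465], [0.0, 0.0, 0.0, 1.0]]
[  0.2 -84.    0.1]
[ 1.33874538e-01  4.02860867e-01  1.67483461e+00 -6.45257415e-04
  1.06521517e+00 -1.76181396e-03]
```

```bash
python3 -m pendant '[[[0.1,0,0,-3,0,0,0],[0.1,0,0,-3,0,0,0],[0.1,0,0,-3,0,0,0]]]'|grep -E 'pos|wrist|opening|grasp'
python3 -m pendant '[[[0.1,0,-4,0,0,0,0],[0.1,0,-8,0,0,0,0],[0.1,0,-13,0,0,0,0],[0.1,0,-18,0,0,0,0],[0.1,0,-20,0,0,0,0]]]'|grep -E 'pos|wrist|opening|grasp'
python3 -m pendant '[[[0.1,0,0,0,0,0,0],[0.1,0,0,0,0,0,0]]]'|grep -E 'pos|wrist|opening|grasp'
python3 - <<'E'
from h import *
D=T_tool()[:3,3]-np.load("K.npy")[:3,3]; print(D.round(4), D@[np.cos(YAW),np.sin(YAW),0])
im=ctrl.camera("wrist");cv2.imwrite("pics/k.png",im[:,:,::-1])
E
```

```text
eef_pos: [0.5589, 0.194, 0.2466]
wrist_force: [-3.3, -1.3, -10.9]
opening: 0.266
grasp_force: 61.6
eef_pos: [0.5393, 0.1914, 0.2467]
wrist_force: [4.9, 2.0, -27.1]
opening: 0.265
grasp_force: 60.2
eef_pos: [0.5395, 0.1914, 0.2467]
wrist_force: [4.5, 2.7, -26.1]
opening: 0.261
grasp_force: 60.0
[-0.0195 -0.0027  0.0002] -0.019723395385078037
```

View pics/k.png

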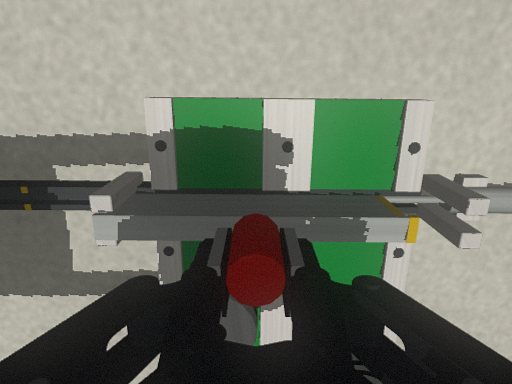

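The grip pulls the gate: its yellow edge at (412,231) has moved off the far keeper and the knob is centred between the pads. I'll ease the vertical load and draw on in stages.

```bash
python3 -m pendant '[[[0.1,0,-3,2,0,0,0],[0.1,0,-8,2,0,0,0],[0.1,0,-14,2,0,0,0],[0.1,0,-18,2,0,0,0],[0.1,0,-20,2,0,0,0]]]'|grep -E 'pos|wrist|opening|grasp'
python3 -m pendant '[[[0.1,0,-4,0,0,0,0],[0.1,0,-9,0,0,0,0],[0.1,0,-15,0,0,0,0],[0.1,0,-18,0,0,0,0],[0.1,0,-20,0,0,0,0]]]'|grep -E 'pos|wrist|opening|grasp'
python3 -m pendant '[[[0.1,0,-4,0,0,0,0],[0.1,0,-9,0,0,0,0],[0.1,0,-14,0,0,0,0],[0.1,0,-16,0,0,0,0],[0.1,0,-16,0,0,0,0]]]'|grep -E 'pos|wrist|opening|grasp'
python3 -m pendant '[[[0.1,0,0,0,0,0,0],[0.1,0,0,0,0,0,0]]]'|grep -E 'pos|wrist|opening|grasp'
python3 - <<'E'
from h import *
T=T_tool();D=T[:3,3]-np.load("K.npy")[:3,3]; print(D.round(4), D@[np.cos(YAW),np.sin(YAW),0])
im=ctrl.camera("wrist");cv2.imwrite("pics/l.png",im[:,:,::-1]);print(find("wrist","gate_edge"))
E
```

```text
eef_pos: [0.5208, 0.189, 0.2467]
wrist_force: [6.7, 3.8, -18.6]
opening: 0.263
grasp_force: 61.1
eef_pos: [0.5012, 0.1864, 0.2467]
wrist_force: [7.6, 5.1, -20.9]
opening: 0.26
grasp_force: 60.8
eef_pos: [0.4853, 0.1843, 0.2467]
wrist_force: [7.5, 6.0, -22.0]
opening: 0.263
grasp_force: 60.9
eef_pos: [0.4857, 0.1844, 0.2467]
wrist_force: [8.2, 5.7, -21.1]
opening: 0.263
grasp_force: 60.9
[-0.0733 -0.0097  0.0002] -0.07398424676941019
[([263.7, 224.2], 0.85)]
```

View pics/l.png

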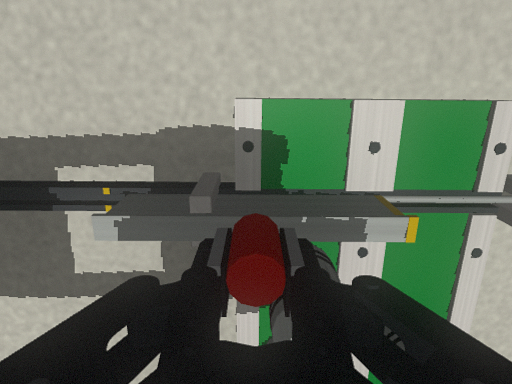

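```bash
python3 - <<'E'
from h import *
e=np.array([np.cos(YAW),np.sin(YAW)])
def mx(uv,z): return round(float(pix2w("wrist",uv,z)[:2]@e)*1000,1)
print("screws",mx((375,147),.019),mx((362.5,252),.019),"div edges row110",mx((353,110),.019),mx((406.5,110),.019))
print("edge lip",mx((418,230),.06),mx((418,240),.06),mx((406,217),.06))
for z in(.004,.012,.019,.03): print("edge low",z,mx((379,196),z))
print("knob",mx((256,281),.108),"tool",T_tool()[:2,3]@e*1000)
im=cv2.imread("pics/l.png")
print("yellow rows",[(r,np.where((im[r,:,0]<90)&(im[r,:,2].astype(int)-im[r,:,0]>70)&(im[r,:,1]>90))[0][[0,-1]].tolist()) for r in range(196,243,4) if ((im[r,330:,0]<90)&(im[r,330:,2].astype(int)-im[r,330:,0]>70)&(im[r,330:,1]>90)).any()])
E
```

```text
screws 580.9 579.9 div edges row110 565.5 597.2
edge lip 592.5 593.4 585.3
edge low 0.004 592.8
edge low 0.012 589.6
edge low 0.019 586.8
edge low 0.03 582.3
knob 507.6 tool 505.99285270200977
yellow rows [(220, [409, 418]), (224, [408, 417]), (228, [408, 416]), (232, [407, 416]), (236, [406, 415]), (240, [406, 414])]
```

Edge now measures about 10 mm short of the divider's middle, matching the 74 mm of travel from the arm's own position. I'll go the last 10 mm.

```bash
python3 -m pendant '[[[0.1,0,-3,0.7,0,0,0],[0.1,0,-6,0.7,0,0,0],[0.1,0,-9,0.7,0,0,0],[0.1,0,-10,0.7,0,0,0],[0.1,0,-10,0.7,0,0,0]]]'|grep -E 'wrist|grasp'
python3 -m pendant '[[[0.1,0,0,0,0,0,0],[0.1,0,0,0,0,0,0],[0.1,0,0,0,0,0,0],[0.1,0,0,0,0,0,0]]]'
python3 - <<'E'
from h import *
T=T_tool();D=T[:3,3]-np.load("K.npy")[:3,3]; print(D@[np.cos(YAW),np.sin(YAW),0])
im=ctrl.camera("wrist");s=ctrl.camera("scene")
a=cv2.resize(im,(400,300));b=cv2.resize(s[120:300,170:410],(400,300),interpolation=cv2.INTER_CUBIC)
cv2.imwrite("pics/m.png",np.hstack([a,b])[:,:,::-1]);cv2.imwrite("pics/m_raw.png",im[:,:,::-1])
E
```

```text
wrist_force: [8.7, 6.4, -18.8]
grasp_force: 61.3
time_s: 15.72
eef_pos: [0.4763, 0.1831, 0.2467]
eef_rot: [0.002, 0.658, 0.753, 0.004]
wrist_force: [7.6, 6.1, -18.4]
opening: 0.262
grasp_force: 61.3
-0.08338686377183882
```

View pics/m.png

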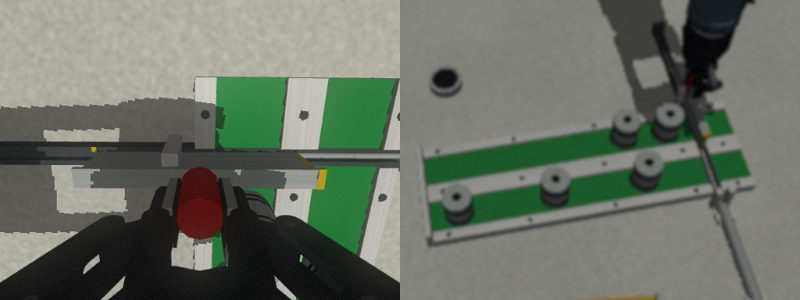

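Travel reads 83.4 mm. The yellow edge sits over the divider at (322,180) on the left and (704,142) on the right, all five pistons stand, and the far lane is open. Handing in.

```bash
python3 -c "
from bench import ctrl
print(ctrl.hand_in())"
```

```text
the job is handed in; nothing more can be done
None
```

The fallen piston stands upright and released in the far lane, and I handed in holding the gate at about 83 mm of its 84 mm half travel, with its end at the middle of the divider, the far lane open and the near lane shut; the other pistons are still standing and the gauges were not touched.

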